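Brush out the emptied powder jar

TASK

The open amber glass jar has been emptied and must be brushed out before it is refilled. Pull the bottle brush up out of its white pot, put it bristles down into the jar and brush the inside with three full up-and-down strokes, each time until the bristle end is on the jar's floor and then back up until the bristles come to the mouth; then stand the brush back in its pot, bristles down, and let go. Leave the jar and the pot standing where they are, and do not disturb the jar's lid, the two closed jars or the stamp.

Things in the scene. Friction and masses are not known exactly. Their poses are not given: they have to be found in the camera images.
- brush: bottle brush, 200 mm long, standing bristles down in the pot: bristle head 56 mm long and 66 mm across (black, springy: gives way about 8 mm a side), then a thin twisted wire, then a round light wooden handle from 122 to 200 mm, 20 mm in diameter. Origin at the bristle end, z axis along the brush towards the handle
- brush_grip (a point): point on the axis of the brush's handle where to grip it, 162 mm above the bristle end
- brush_pot: white glazed pot that the brush stands in, 83 mm tall, 83 mm outside diameter, 74 mm bore, inner floor 6 mm above the table; loose, 0.5 kg. Origin at the centre of its underside, z up
- pot_floor (a point): centre of the pot's inner floor, 6 mm above its underside; z up
- jar: open amber glass wide-mouth jar, 118 mm tall, body 72 mm outside and 64 mm inside, neck (top 17 mm) 66 mm outside and 58 mm inside, so that the bristles are squeezed a little going in; loose, about 0.4 kg. Origin at the centre of its underside, z up
- jar_floor (a point): centre of the jar's inner floor, 7 mm above its underside; the mouth is 111 mm above this point; z up
- jar_lid: the jar's black screw lid, 75 mm across and 18 mm tall, lying on the table; bystander, origin at its underside
- closed_jar_big: closed jar with black lid, 63 mm across and 66 mm tall; bystander, origin at its underside
- closed_jar_small: closed white jar, 48 mm across and 40 mm tall; bystander, origin at its underside
- stamp: small hand stamp with a dark turned handle, 20 x 32 mm, 54 mm tall; bystander, origin at its underside
- press_top (a point): top of the fixed green hand press that stands to the left of the work; it fills x -100 to +100 mm and y -65 to +65 mm about this point, up to its height of 300 mm: keep the arm clear of it
Not all that is in view belongs to the job. Leave any purple look-alike of the jar alone.

How it is judged:
By the outcome, as a careful person would: the job done as asked, in the order asked, and still so for the second after the job is handed in, with the robot touching nothing.
It also fails if it takes over 64 s, if anything falls off the work surface, if the arm or the gripper's body presses on something with over 40 N, if the wrist force passes 120 N, or if a joint passes its speed limit or range.

ROBOT

A 6-joint arm with a two-finger parallel gripper is mounted at the origin on a cart in front of the work surface, level with it; the furniture and walls round the work are solid. World frame = base frame: x ahead of the robot, y to its left, z up, the work surface at z = 0. Lengths are in m, angles in rad, forces in N, time in s.
With the tool pointing down it reaches from about 0.375 to 0.825 m from the base axis. Payload 5.5 kg.
Tool frame: the origin (TCP) lies midway between the tips of the shut fingers; the grasp point (between the pads) lies 19 mm behind it (grasp_offset is the distance from the TCP to the grasp point, in m); z points along the fingers, y is the line along which they close (so a half turn about z gives the same grasp; the last joint's range is limited). The gripper opens to 85 mm and grips with 20 to 120 N. Pads are 22 mm wide; open, the fingers measure 114 mm over their backs; the gripper's body (76 mm by 85 mm) begins 54 mm behind the grasp point. The pads swing forward as they close: fully open they stand 13 mm farther back than shut.
Start: joints at [1.346, 0.314, -0.047, 1.21, 0, 1.571], TCP at [0.134, 0.585, 0.231] pointing down, gripper open.
Joint ranges: [-2.67, 2.67], [-0.69, 1.73], [-1.03, 1.25], [-2.08, 2.16], [-1.42, 1.45], [-3.14, 3.14]. Speed limits (rad/s): [2.39, 2.39, 3.01, 3.14, 3.14, 3.14].

INTERFACE

Orientations are given as a 3x3 rotation matrix whose columns are the frame's x, y, z axes.
In Python, from plant import observe, read_camera, camera_params, job_done, grasp_offset gives the robot as it stands.
- The arm moves only by the shell command python3 -m inch 'ROWS'. ROWS is a JSON object of lists of equal length, an entry for each row: "turn": the turn, a rotation vector about the tool's x, y, z normalised to -1 to 1, where 1 is 360 degrees, a list of three; "dp": the shift along the tool's x, y, z normalised to -1 to 1, where 1 is 0.3 m, a list of three; "grip": the opening, from -1 (shut) to 1 (fully open). A call has 1 to 12 rows; each row is the pose to reach, as a shift and turn from the pose commanded when the call began, along the tool's axes at that moment, turning the shorter way round; what a row does not reach only later rows make up. A row lasts 1/10 s, in which the tool goes at most 50 mm and 8.59 degrees, less where a joint would pass 70% of its speed; a pose out of reach is approached as far as the arm can. A call with a number of a shift or a turn outside -1 to 1 is refused whole. A call with a gripper value outside its range is refused whole. The fingers move at their own pace and stop on an object; the grip force is fixed at half the most. Time passes only in rows, so rows that repeat a pose let the fingers close. It gives the time, the measured TCP pose, the force, the opening and the grip force at its end, in the units of the state.
- observe(): the state, without advancing time (a new reading comes with each control period).
- read_camera(name): name is "side" or "top" or "wrist"; returns the picture (400x640x3 uint8, red, green, blue); there is no depth.
- camera_params(name): a dict with "vertical_fov" (degrees; the focal length in pixels is half the picture's height over the tangent of half this angle, whatever the lens; pixels are square), "cx", "cy" (the principal point, pixels), "D" ([k1, k2, p1, p2, k3] as OpenCV has them; the pictures are not rectified), "R" (3x3) and "t" (3): a world point X has camera coordinates R X + t. Camera axes: x right, y down, z forward; pixel columns grow to the right and rows downward; lengths in m; the calibration is good to about 2 mm. A picture is of the moment at which its call begins: read the wrist's pose just before it. camera_params takes no time and is no camera call; for the wrist camera it gives the pose at the moment of the call.
- job_done(): hands the job in; it is judged then, once.
The state is a dict: "clock": time; "q": joint angles; "qd": joint speeds; "joint_torque": joint torques, N m; "tcp_pos": TCP position; "tool_rot": TCP orientation; "force": force on the tool from outside, world axes, zero at the start; "torque": the same for the moment, N m; "grip_width": finger opening in m; "finger_force": force on a finger pad.
Only numpy, scipy, OpenCV 4.12 (cv2) and the standard library are available. Lean on these libraries where they do the work, as an engineer would, in place of code of your own. Each camera call takes 0.05 s, during which the arm holds its last target. There are 200 camera calls.

## Working session

There is one attempt and no reset: what is moved stays moved. The work goes in short steps, Python scripts to look and compute and a shell command to move; the robot and the scene stay as the last step left them, time stands still between calls to the robot, and variables do not carry over. Pictures are saved under pics/ and viewed, at most 13 in all, crops included, and the job is handed in when it is done.

```bash
ls; mkdir -p pics; python3 - <<'E'
from plant import *
import cv2,numpy as np
s=observe();print(s['clock'],s['tcp_pos'],s['tool_rot'],s['grip_width'],grasp_offset)
for n in("side","top"):
    im=read_camera(n);cv2.imwrite(f"pics/{n}0.png",im[:,:,::-1]);p=camera_params(n);print(n,p)
E
```

```text
pics
0.0 [0.13361711 0.5843273  0.23041819] [[-9.74845248e-01  2.22882503e-01 -3.62766977e-04]
 [ 2.22882797e-01  9.74843779e-01 -1.69264335e-03]
 [-2.36194560e-05 -1.73091985e-03 -9.99998502e-01]] 0.08563268096110332 0.0187
side {'vertical_fov': 45.51975818261072, 'cx': 323.7201312708246, 'cy': 199.04959169369238, 'D': array([-0.05772641,  0.        ,  0.        ,  0.        ,  0.        ]), 'R': array([[ 6.24417361e-03, -9.99980175e-01, -8.11919093e-04],
       [-7.34918819e-01, -4.03844345e-03, -6.78143068e-01],
       [ 6.78126345e-01,  4.83113767e-03, -7.34929466e-01]]), 't': array([-0.1620777 ,  0.52298761,  0.76193817])}
top {'vertical_fov': 51.28064712974864, 'cx': 320.99862845355864, 'cy': 199.51462827543227, 'D': array([-0.05858183,  0.        ,  0.        ,  0.        ,  0.        ]), 'R': array([[ 0.02803749, -0.99943903, -0.0183175 ],
       [-0.99578368, -0.02632441, -0.08787422],
       [ 0.08734273,  0.02070404, -0.99596315]]), 't': array([-0.14052882,  0.56396642,  1.27057429])}
```

View pics/side0.png

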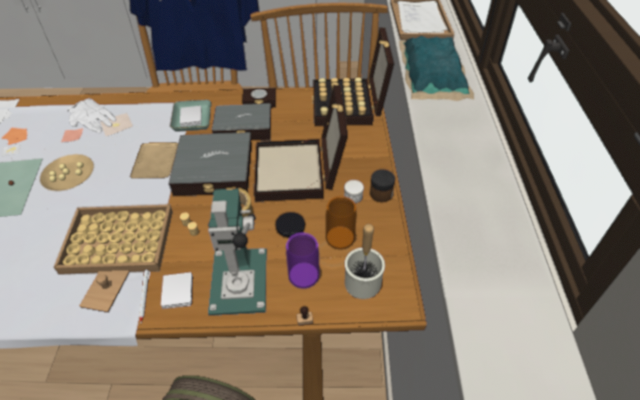

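View pics/top0.png

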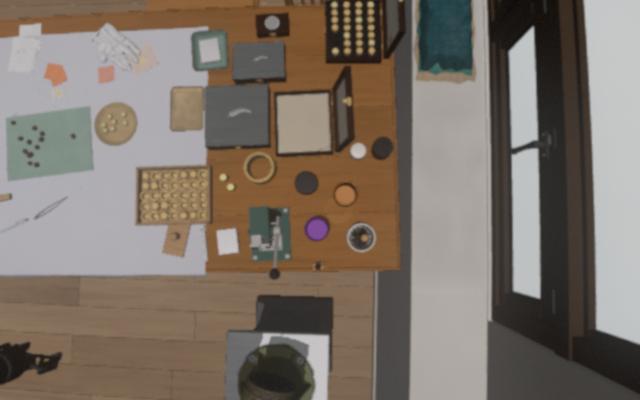

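Side view: the amber jar is at (340,224) and its purple look-alike at (303,260). The white pot with the brush is at (364,272), handle at (367,242). The lid is at (291,224), the closed jars at (382,185) and (354,190), the stamp at (305,316) and the press at (237,250). Only the purple jar could be mistaken for the target jar, so I choose the amber one.

```bash
cat > h.py <<'E'
import numpy as np,cv2
from plant import *
def K(n):
    p=camera_params(n);f=200/np.tan(np.radians(p['vertical_fov'])/2)
    return p,np.array([[f,0,p['cx']],[0,f,p['cy']],[0,0,1.]])
def ray(n,uv):
    p,k=K(n);x=cv2.undistortPoints(np.array([[uv]],float),k,p['D'])[0,0]
    R=p['R'];return -R.T@p['t'],R.T@np.array([*x,1.])
def onz(n,uv,z):
    o,d=ray(n,uv);return o+d*(z-o[2])/d[2]
def proj(n,X):
    p,k=K(n);return cv2.projectPoints(np.array([X],float),cv2.Rodrigues(p['R'])[0],p['t'],k,p['D'])[0][0,0]
def two(a,ua,b,ub):
    o,d=ray(a,ua);q,e=ray(b,ub);s=np.linalg.lstsq(np.c_[d,-e],q-o,rcond=None)[0]
    P,Q=o+d*s[0],q+e*s[1];return (P+Q)/2,np.linalg.norm(P-Q)
E
python3 - <<'E'
from h import *
T=cv2.imread('pics/top0.png');S=cv2.imread('pics/side0.png')
a=cv2.resize(S[190:330,265:405],(560,560),interpolation=cv2.INTER_CUBIC)
cv2.imwrite('pics/cs.png',a)
b=cv2.resize(T[130:280,255:405],(600,600),interpolation=cv2.INTER_CUBIC)
cv2.imwrite('pics/ct.png',b)
def blobs(n,im,lo,hi,box):
    h=cv2.cvtColor(im,cv2.COLOR_BGR2HSV);m=cv2.inRange(h,lo,hi);x0,y0,x1,y1=box
    z=np.zeros_like(m);z[y0:y1,x0:x1]=m[y0:y1,x0:x1]
    N,_,st,c=cv2.connectedComponentsWithStats(z)
    for i in range(1,N):
        if st[i,4]>15:print(n,st[i],c[i].round(1))
print('px',[T[v,u].tolist() for u,v in((345,195),(345,190),(361,226),(330,195))],[S[v,u].tolist() for u,v in((340,224),(341,205),(364,285),(367,240),(322,224))])
blobs('jarT',T,(5,190,120),(20,255,255),(328,178,365,212))
blobs('potT',T,(0,0,120),(180,70,255),(340,215,385,258))
blobs('potS',S,(0,0,120),(180,80,255),(335,240,390,302))
E
```

```text
px [[73, 117, 172], [73, 117, 171], [105, 110, 115], [49, 86, 126]] [[20, 56, 95], [19, 58, 94], [120, 130, 130], [64, 92, 112], [59, 110, 159]]
potT [347 223  29  29 223] [360.2 235.7]
potS [344 247  41  52 999] [363.4 273.6]
```

View pics/cs.png

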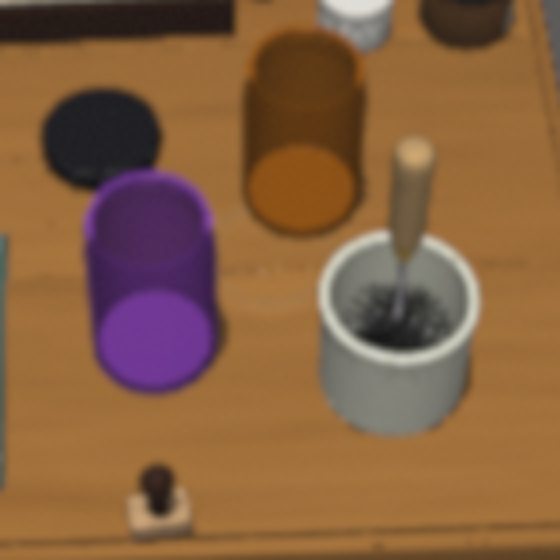

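View pics/ct.png

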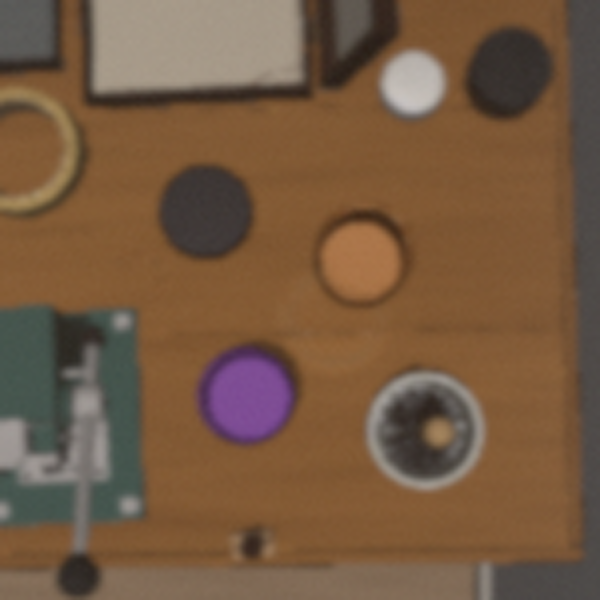

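The crops confirm the choice: amber jar open and empty, brush handle top at side px (368,228) and top px (364,238), pot rim centre at side (365,264) and top (361,237).

```bash
python3 - <<'E'
from h import *
S=lambda c:((c[0]+.5)/4-.5+265,(c[1]+.5)/4-.5+190)
T=lambda c:((c[0]+.5)/4-.5+255,(c[1]+.5)/4-.5+130)
h=two('side',S((414,152)),'top',T((438,432)));print('handle top',h)
print('pot',onz('side',S((400,297)),.083),onz('top',T((426,429.5)),.083))
for n,f,c in(('top',T,[(367,430),(485,430),(426,370),(426,490)]),('side',S,[(319,297),(480,297),(400,231),(400,364)])):
  print(n,[onz(n,f(q),.083)[:2].round(4).tolist() for q in c])
print('jar floor',onz('side',S((302,188)),.007),onz('top',T((361,260.5)),.007))
print('jarmouth',onz('side',S((306,62)),.118))
print('jar mouth edges',[onz('side',S(q),.118)[:2].round(4).tolist() for q in((247,66),(366,66),(306,24))])
print('handle bottom @ ~.128',onz('side',S((404,256)),.125))
for n,f,c in(('lid','T',(206,212)),('big',T,(512,68)),('small',T,(413,82)),('purple',T,(248,394)),('press c',T,(60,410)),('presscorner',T,(145,310)),('pc2',T,(145,515))):
  print(n,onz('top',T(c),.02)[:2].round(3))
E
```

```text
handle top (array([ 0.45354001, -0.24577474,  0.19965441]), np.float64(0.0009134544641756275))
pot [ 0.45015071 -0.24570404  0.083     ] [ 0.45500707 -0.24728096  0.083     ]
top [[0.4535, -0.204], [0.4558, -0.2906], [0.4987, -0.2464], [0.4108, -0.2482]]
side [[0.45, -0.2029], [0.4503, -0.288], [0.4936, -0.2479], [0.4085, -0.2436]]
jar floor [ 0.58275394 -0.19807458  0.007     ] [ 0.58606296 -0.19945514  0.007     ]
jarmouth [ 0.58525211 -0.19763356  0.118     ]
jar mouth edges [[0.5821, -0.1645], [0.5824, -0.2312], [0.6145, -0.1982]]
handle bottom @ ~.128 [ 0.44612351 -0.24489223  0.125     ]
lid [ 0.62  -0.077]
big [ 0.74  -0.314]
small [ 0.727 -0.237]
purple [ 0.479 -0.114]
press c [0.462 0.032]
presscorner [ 0.542 -0.032]
pc2 [ 0.383 -0.037]
```

```bash
cat >> h.py <<'E'
from scipy.spatial.transform import Rotation as Ro
def go(x,y,z,yaw=None):  # dp/turn for TCP target, tool-y yaw in deg, tool down
    s=observe();R=np.array(s['tool_rot']);d=R.T@(np.array([x,y,z])-s['tcp_pos'])/.3
    t=np.zeros(3)
    if yaw is not None:
        a=np.radians(yaw);Y=np.array([np.cos(a),np.sin(a),0]);Z=np.array([0,0,-1.]);G=np.c_[np.cross(Y,Z),Y,Z]
        t=Ro.from_matrix(R.T@G).as_rotvec()/(2*np.pi)
    print('dp',d.round(3),'turn',t.round(4))
E
python3 -c "
from h import *
go(.134,.585,.42,77);go(.38,.42,.42,45)"
```

```text
dp [-0.001  0.001 -0.632] turn [-0.0002  0.      0.0003]
dp [-0.923 -0.352 -0.631] turn [-0.0002  0.0001  0.0892]
```

```bash
python3 -m inch '{"dp":[[0,0,-0.63],[0,0,-0.63],[0,0,-0.63],[0,0,-0.63],[0,0,-0.63],[-0.92,-0.35,-0.63],[-0.92,-0.35,-0.63],[-0.92,-0.35,-0.63],[-0.92,-0.35,-0.63],[-0.92,-0.35,-0.63],[-0.92,-0.35,-0.63],[-0.92,-0.35,-0.63]],"turn":[[0,0,0],[0,0,0],[0,0,0],[0,0,0],[0,0,0],[0,0,0.09],[0,0,0.09],[0,0,0.09],[0,0,0.09],[0,0,0.09],[0,0,0.09],[0,0,0.09]],"grip":[1,1,1,1,1,1,1,1,1,1,1,1]}'; python3 -c "
from h import *
print(observe()['q'])
go(.53,.15,.42,15)"
```

```text
clock: 1.3
tcp_pos: [0.3832, 0.4177, 0.4191]
tool_rot: [[-0.699, 0.715, 0.0], [0.715, 0.699, -0.003], [-0.002, -0.002, -1.0]]
force: [-0.9, -0.8, 0.4]
grip_width: 0.0853
finger_force: 0.0
[ 0.82947406  0.25297466  0.29528149  1.61477469 -0.00191828  1.62630557]
dp [-0.98  -0.274 -0.001] turn [-0.0002  0.0004  0.0815]
```

```bash
python3 -m inch '{"dp":[[-0.98,-0.27,0],[-0.98,-0.27,0],[-0.98,-0.27,0],[-0.98,-0.27,0],[-0.98,-0.27,0],[-0.98,-0.27,0],[-0.98,-0.27,0]],"turn":[[0,0,0.08],[0,0,0.08],[0,0,0.08],[0,0,0.08],[0,0,0.08],[0,0,0.08],[0,0,0.08]],"grip":[1,1,1,1,1,1,1]}'; python3 -c "
from h import *
go(.53,-.12,.42,-15)"
```

```text
clock: 2.0
tcp_pos: [0.5302, 0.1512, 0.4191]
tool_rot: [[-0.269, 0.963, -0.001], [0.963, 0.269, -0.002], [-0.002, -0.001, -1.0]]
force: [-0.8, 0.7, -0.1]
grip_width: 0.0853
finger_force: 0.0
dp [-0.871 -0.244 -0.001] turn [-0.0002  0.0003  0.085 ]
```

```bash
python3 -m inch '{"dp":[[-0.87,-0.24,0],[-0.87,-0.24,0],[-0.87,-0.24,0],[-0.87,-0.24,0],[-0.87,-0.24,0],[-0.87,-0.24,0],[-0.87,-0.24,0]],"turn":[[0,0,0.085],[0,0,0.085],[0,0,0.085],[0,0,0.085],[0,0,0.085],[0,0,0.085],[0,0,0.085]],"grip":[1,1,1,1,1,1,1]}'; python3 -c "
from h import *
go(.453,-.246,.36,-25)"
```

```text
clock: 2.7
tcp_pos: [0.5308, -0.1171, 0.4194]
tool_rot: [[0.257, 0.967, -0.001], [0.967, -0.257, 0.0], [-0.0, -0.001, -1.0]]
force: [0.4, 0.5, -0.5]
grip_width: 0.0855
finger_force: 0.0
dp [-0.482 -0.14   0.198] turn [-0.0002  0.      0.0282]
```

```bash
python3 -m inch '{"dp":[[-0.48,-0.14,0.1],[-0.48,-0.14,0.2],[-0.48,-0.14,0.2],[-0.48,-0.14,0.2],[-0.48,-0.14,0.2],[-0.48,-0.14,0.2]],"turn":[[0,0,0.028],[0,0,0.028],[0,0,0.028],[0,0,0.028],[0,0,0.028],[0,0,0.028]],"grip":[1,1,1,1,1,1]}'; python3 -c "
from h import *
p=camera_params('wrist');im=read_camera('wrist');cv2.imwrite('pics/w1.png',im[:,:,::-1]);np.savez('w1.npz',**p)
print(observe()['tcp_pos'],proj('wrist',(.4535,-.246,.206)),proj('wrist',(.453,-.2465,.083)),proj('wrist',(.585,-.199,.118)),proj('wrist',(.585,-.199,.007)))"
```

```text
clock: 3.3
tcp_pos: [0.4548, -0.2428, 0.3608]
tool_rot: [[0.418, 0.909, 0.001], [0.909, -0.418, 0.001], [0.001, 0.0, -1.0]]
force: [0.2, 0.4, 0.9]
grip_width: 0.0857
finger_force: 0.0
[ 0.45520042 -0.24276171  0.3610968 ] [319.35918694 188.09758426] [319.27295809 167.13988964] [397.89700958  96.28450347] [380.32108637  99.52291576]
```

View pics/w1.png

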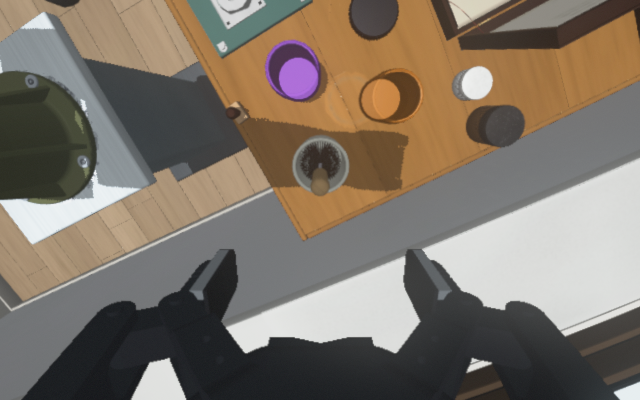

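Wrist view: the handle top is at (320,186), 2 px from the prediction, and the pot rim is centred at about (320,165). The jar mouth is around (393,95). I'll refine with masks.

```bash
python3 - <<'E'
import h;from h import *
P=dict(np.load('w1.npz'));o=h.camera_params
h.camera_params=lambda n:P if n=='wrist' else o(n)
im=cv2.imread('pics/w1.png');hs=cv2.cvtColor(im,cv2.COLOR_BGR2HSV)
def big(lo,hi,b):
    m=np.zeros(hs.shape[:2],np.uint8);x0,y0,x1,y1=b;m[y0:y1,x0:x1]=cv2.inRange(hs[y0:y1,x0:x1],lo,hi)
    c=max(cv2.findContours(m,0,1)[0],key=cv2.contourArea);return c
c=big((5,215,60),(20,255,255),(350,60,432,130));print('jar',cv2.boundingRect(c),cv2.minEnclosingCircle(c))
c=big((0,0,90),(180,60,255),(285,128,355,196));print('pot',cv2.boundingRect(c),cv2.minEnclosingCircle(c))
c=big((8,60,60),(25,200,255),(306,160,334,198));print('handle',cv2.boundingRect(c),cv2.minEnclosingCircle(c))
print('f',K('wrist')[1])
for z,q in((.206,(320,186)),(.083,(320.5,165)),(.118,(392.5,95.5)),(.118,(423,95))):print(onz('wrist',q,z).round(4))
th=np.linspace(0,2*np.pi,40)
for cx,cy in((.585,-.199),(.58,-.199),(.585,-.195)):
  e=np.array([proj('wrist',(cx+.033*np.cos(a),cy+.033*np.sin(a),.118)) for a in th]);print(cx,cy,e.min(0),e.max(0))
crop=cv2.resize(im[55:205,280:440],(800,750),interpolation=cv2.INTER_CUBIC)[:600];cv2.imwrite('pics/cw.png',crop)
E
```

```text
Traceback (most recent call last):
ValueError: max() iterable argument is empty
```

```bash
python3 - <<'E'
import h;from h import *
P=dict(np.load('w1.npz'));o=h.camera_params
h.camera_params=lambda n:P if n=='wrist' else o(n)
im=cv2.imread('pics/w1.png')
for z,q in((.206,(320,186)),(.083,(320.5,165)),(.118,(392.5,95.5)),(.118,(423,95))):print(onz('wrist',q,z).round(4))
th=np.linspace(0,2*np.pi,40)
for cx,cy in((.585,-.199),(.58,-.199),(.585,-.195)):
  e=np.array([proj('wrist',(cx+.033*np.cos(a),cy+.033*np.sin(a),.118)) for a in th]);print(cx,cy,e.min(0),e.max(0))
crop=cv2.resize(im[60:200,285:435],(750,700),interpolation=cv2.INTER_CUBIC)[:600];cv2.imwrite('pics/cw.png',crop)
E
```

```text
[ 0.4547 -0.244   0.206 ]
[ 0.4555 -0.2442  0.083 ]
[ 0.5785 -0.1952  0.118 ]
[ 0.6144 -0.2107  0.118 ]
0.585 -0.199 [372.40742922  68.30898423] [424.08855334 122.71920946]
0.58 -0.199 [368.7670265   70.06591029] [420.40596869 124.34344133]
0.585 -0.195 [371.22962017  65.15467233] [423.05492969 119.83593979]
```

View pics/cw.png

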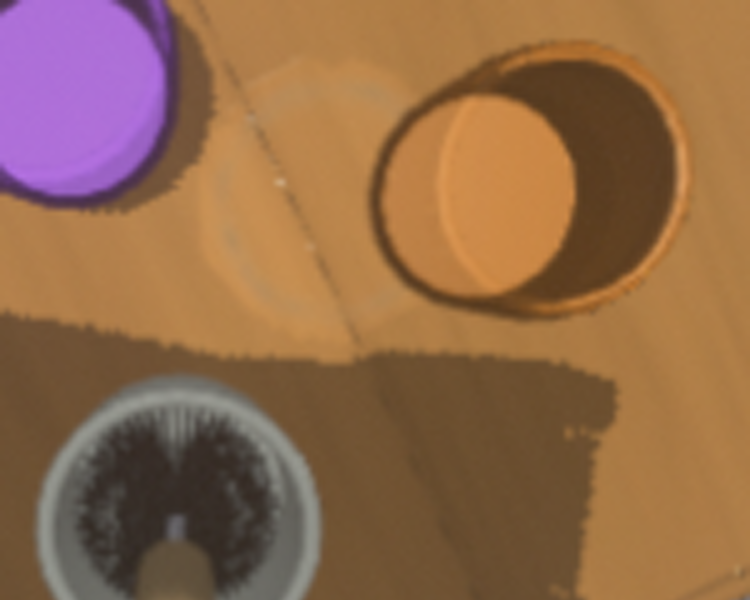

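The jar mouth spans crop x 440–690 and y 40–318, so its centre is at wrist px (398,96), which matches (0.584,-0.199). The pot and handle also agree with the earlier estimates to 2 mm. Next I go down to grip.

```bash
python3 -c "
from h import *
go(.4542,-.245,.149)"
```

```text
dp [-0.009 -0.001  0.707] turn [0. 0. 0.]
```

```bash
python3 -m inch '{"dp":[[-0.01,0,0.12],[-0.01,0,0.24],[-0.01,0,0.36],[-0.01,0,0.46],[-0.01,0,0.56],[-0.01,0,0.64],[-0.01,0,0.705],[-0.01,0,0.705],[-0.01,0,0.705]],"turn":[[0,0,0],[0,0,0],[0,0,0],[0,0,0],[0,0,0],[0,0,0],[0,0,0],[0,0,0],[0,0,0]],"grip":[1,1,1,1,1,1,1,1,1]}' && python3 -m inch '{"dp":[[0,0,0],[0,0,0],[0,0,0],[0,0,0],[0,0,0],[0,0,0],[0,0,0],[0,0,0],[0,0,0],[0,0,0],[0,0,0],[0,0,0]],"turn":[[0,0,0],[0,0,0],[0,0,0],[0,0,0],[0,0,0],[0,0,0],[0,0,0],[0,0,0],[0,0,0],[0,0,0],[0,0,0],[0,0,0]],"grip":[-1,-1,-1,-1,-1,-1,-1,-1,-1,-1,-1,-1]}'
```

```text
clock: 4.25
tcp_pos: [0.4538, -0.2461, 0.1496]
tool_rot: [[0.417, 0.909, 0.001], [0.909, -0.417, 0.0], [0.0, 0.001, -1.0]]
force: [0.9, 0.2, 1.6]
grip_width: 0.0856
finger_force: 0.0
clock: 5.45
tcp_pos: [0.453, -0.2472, 0.1491]
tool_rot: [[0.419, 0.908, 0.001], [0.908, -0.419, -0.0], [-0.0, 0.001, -1.0]]
force: [-0.7, -0.4, 6.2]
grip_width: 0.0183
finger_force: 58.6
```

```bash
python3 -m inch '{"dp":[[0,0,-0.05],[0,0,-0.1],[0,0,-0.15],[0,0,-0.2],[0,0,-0.25],[0,0,-0.3],[0,0,-0.35],[0,0,-0.4],[0,0,-0.47],[0,0,-0.47],[0,0,-0.47]],"turn":[[0,0,0],[0,0,0],[0,0,0],[0,0,0],[0,0,0],[0,0,0],[0,0,0],[0,0,0],[0,0,0],[0,0,0],[0,0,0]],"grip":[-1,-1,-1,-1,-1,-1,-1,-1,-1,-1,-1]}'; python3 - <<'E'
from h import *
a=read_camera('side');b=read_camera('top');w=read_camera('wrist')
r=np.vstack([np.hstack([cv2.resize(x,(400,300),interpolation=cv2.INTER_CUBIC) for x in(a[150:300,270:470],b[130:280,255:455])]),np.hstack([cv2.resize(w,(400,250)),cv2.resize(w[180:380,180:500],(400,250))])])
cv2.imwrite('pics/lift.png',r[:,:,::-1])
go(.584,-.199,.29)
for z in (.146,.202):print(proj('side',(.453,-.247,z)))
E
```

```text
clock: 6.55
tcp_pos: [0.4526, -0.247, 0.2891]
tool_rot: [[0.419, 0.908, -0.0], [0.908, -0.419, 0.0], [0.0, -0.0, -1.0]]
force: [-0.3, -0.5, -1.1]
grip_width: 0.0186
finger_force: 58.7
dp [ 0.328  0.333 -0.006] turn [0. 0. 0.]
[367.16128441 244.68716656]
[369.09519839 227.0687439 ]
```

View pics/lift.png

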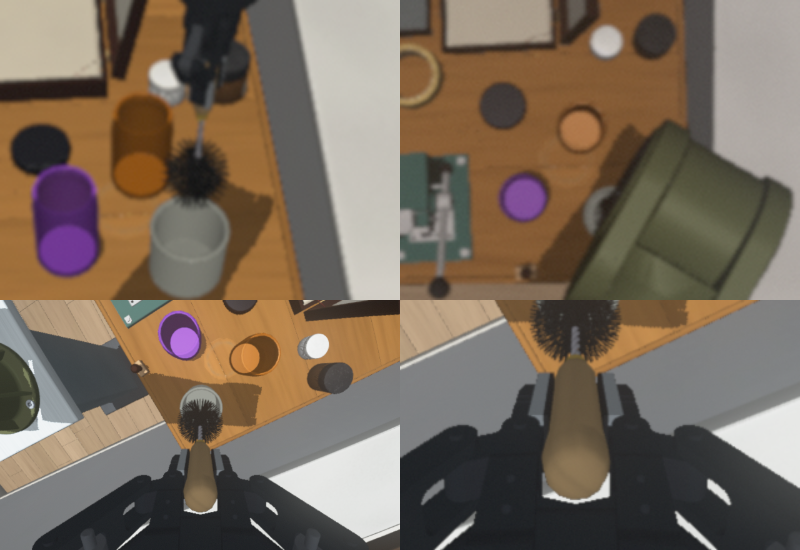

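The brush hangs freely from the grip, with its bristle centre at side px (367,236) against (368,236) expected for an upright brush. The pot has not moved. Next I check the tilt in the wrist view and move above the jar.

```bash
python3 -c "
from h import *
for z in(.146,.174,.202):print(proj('wrist',(.4527,-.247,z)))
im=read_camera('wrist');g=im.max(2)<60
g[:,:270]=0;g[:,370:]=0;g[:150]=0;g[225:]=0
v,u=np.nonzero(g);print(u.mean(),v.mean(),np.percentile(u,[2,98]),np.percentile(v,[2,98]))
"; python3 -m inch '{"dp":[[0.06,0.06,-0.01],[0.12,0.12,-0.02],[0.18,0.18,-0.02],[0.24,0.24,-0.02],[0.29,0.29,-0.02],[0.328,0.333,-0.02],[0.328,0.333,-0.02],[0.328,0.333,-0.02]],"turn":[[0,0,0],[0,0,0],[0,0,0],[0,0,0],[0,0,0],[0,0,0],[0,0,0],[0,0,0]],"grip":[-1,-1,-1,-1,-1,-1,-1,-1]}'; python3 - <<'E'
from h import *
a=read_camera('side');w=read_camera('wrist')
cv2.imwrite('pics/over.png',np.hstack([cv2.resize(a[150:270,280:400],(400,400),interpolation=cv2.INTER_CUBIC),cv2.resize(w[120:280,240:400],(400,400),interpolation=cv2.INTER_CUBIC)])[:,:,::-1])
t=observe()['tcp_pos'];print(t)
for z in (.15,.206):print(proj('side',(t[0],t[1],z)),proj('wrist',(t[0],t[1],z)))
print(proj('wrist',(.584,-.199,.118)),proj('side',(.584,-.199,.118)))
E
```

```text
[320.75317608 187.80199344]
[320.76016839 195.53371814]
[320.76866703 204.98166659]
320.0068744271311 193.42529789184235 [292. 347.] [168.62 220.  ]
clock: 7.55
tcp_pos: [0.5841, -0.1993, 0.2948]
tool_rot: [[0.418, 0.908, -0.002], [0.908, -0.418, 0.0], [-0.001, -0.002, -1.0]]
force: [0.4, -0.3, -0.4]
grip_width: 0.0187
finger_force: 58.8
[ 0.58371622 -0.19971059  0.29547389]
[342.46328972 195.90172819] [319.81734167 186.92977446]
[343.20664122 177.77076153] [319.71405995 203.74228225]
[319.82595532 179.13169683] [341.74387201 205.54210079]
```

View pics/over.png

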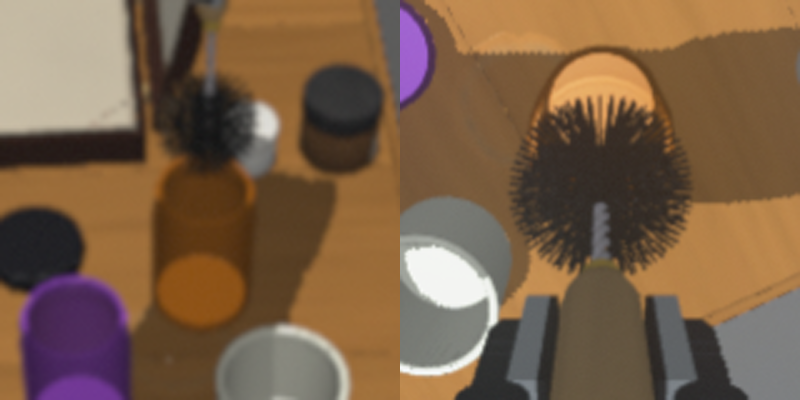

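Bristle and mouth centres line up in both views: side px 342.7 against 341.8, and wrist px 320 in both. Now I lower the brush.

```bash
python3 -m inch '{"dp":[[0,0,0.05],[0,0,0.1],[0,0,0.15],[0,0,0.2],[0,0,0.25],[0,0,0.3],[0,0,0.35],[0,0,0.4],[0,0,0.44],[0,0,0.465],[0,0,0.475],[0,0,0.475]],"turn":[[0,0,0],[0,0,0],[0,0,0],[0,0,0],[0,0,0],[0,0,0],[0,0,0],[0,0,0],[0,0,0],[0,0,0],[0,0,0],[0,0,0]],"grip":[-1,-1,-1,-1,-1,-1,-1,-1,-1,-1,-1,-1]}'
```

```text
clock: 8.85
tcp_pos: [0.5843, -0.1995, 0.1531]
tool_rot: [[0.419, 0.908, -0.001], [0.908, -0.419, 0.0], [-0.0, -0.001, -1.0]]
force: [-1.2, 0.7, -1.7]
grip_width: 0.0185
finger_force: 58.8
```

```bash
python3 -m inch '{"dp":[[0,0,0.007],[0,0,0.01],[0,0,0.01],[0,0,0.01]],"turn":[[0,0,0],[0,0,0],[0,0,0],[0,0,0]],"grip":[-1,-1,-1,-1]}';python3 -m inch '{"dp":[[0,0,0.005],[0,0,0.005],[0,0,0.005]],"turn":[[0,0,0],[0,0,0],[0,0,0]],"grip":[-1,-1,-1]}'
```

```text
clock: 9.25
tcp_pos: [0.5849, -0.1996, 0.1506]
tool_rot: [[0.419, 0.908, 0.001], [0.908, -0.419, -0.0], [-0.0, 0.001, -1.0]]
force: [-0.2, 0.0, -0.6]
grip_width: 0.0184
finger_force: 58.9
clock: 9.55
tcp_pos: [0.5852, -0.1997, 0.1501]
tool_rot: [[0.419, 0.908, 0.002], [0.908, -0.419, -0.001], [0.0, 0.002, -1.0]]
force: [-1.1, 1.4, 4.8]
grip_width: 0.0185
finger_force: 59.7
```

```bash
python3 -m inch '{"dp":[[0,0,0.004],[0,0,0.004],[0,0,0.004]],"turn":[[0,0,0],[0,0,0],[0,0,0]],"grip":[-1,-1,-1]}';python3 -m inch '{"dp":[[0,0,-0.05],[0,0,-0.1],[0,0,-0.15],[0,0,-0.2],[0,0,-0.24],[0,0,-0.26],[0,0,-0.26],[0,0,-0.26]],"turn":[[0,0,0],[0,0,0],[0,0,0],[0,0,0],[0,0,0],[0,0,0],[0,0,0],[0,0,0]],"grip":[-1,-1,-1,-1,-1,-1,-1,-1]}'; python3 - <<'E'
from h import *
a=read_camera('side')
cv2.imwrite('pics/up1.png',cv2.resize(a[150:310,270:430],(560,560),interpolation=cv2.INTER_CUBIC)[:,:,::-1])
E
```

```text
clock: 9.85
tcp_pos: [0.5855, -0.1997, 0.1499]
tool_rot: [[0.419, 0.908, 0.003], [0.908, -0.419, -0.001], [0.0, 0.003, -1.0]]
force: [-2.1, 1.9, 11.1]
grip_width: 0.0183
finger_force: 60.6
clock: 10.65
tcp_pos: [0.5848, -0.1995, 0.2255]
tool_rot: [[0.419, 0.908, 0.0], [0.908, -0.419, -0.0], [0.0, 0.0, -1.0]]
force: [-0.3, 0.6, -0.5]
grip_width: 0.0184
finger_force: 59.1
```

View pics/up1.png

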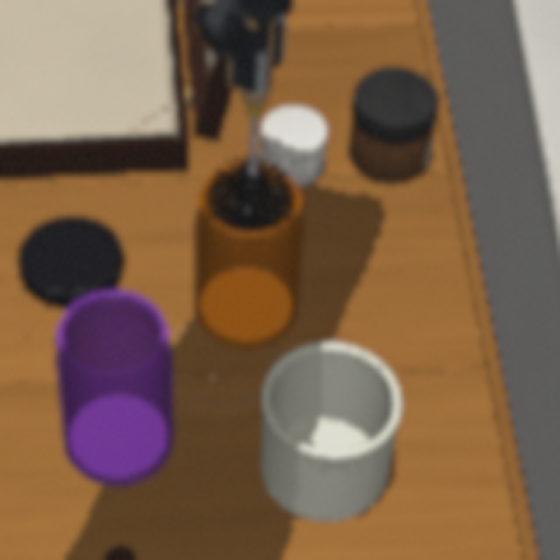

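Stroke 1 is done: the bristles fill the mouth at crop (252,190) and the jar's base has not moved. Strokes 2 and 3 follow.

```bash
python3 -m inch '{"dp":[[0,0,0.05],[0,0,0.1],[0,0,0.15],[0,0,0.2],[0,0,0.235],[0,0,0.25],[0,0,0.26],[0,0,0.26],[0,0,0.26],[0,0,0.26]],"turn":[[0,0,0],[0,0,0],[0,0,0],[0,0,0],[0,0,0],[0,0,0],[0,0,0],[0,0,0],[0,0,0],[0,0,0]],"grip":[-1,-1,-1,-1,-1,-1,-1,-1,-1,-1]}';python3 -m inch '{"dp":[[0,0,-0.05],[0,0,-0.1],[0,0,-0.15],[0,0,-0.2],[0,0,-0.24],[0,0,-0.26],[0,0,-0.26],[0,0,-0.26]],"turn":[[0,0,0],[0,0,0],[0,0,0],[0,0,0],[0,0,0],[0,0,0],[0,0,0],[0,0,0]],"grip":[-1,-1,-1,-1,-1,-1,-1,-1]}'
python3 -m inch '{"dp":[[0,0,0.05],[0,0,0.1],[0,0,0.15],[0,0,0.2],[0,0,0.235],[0,0,0.25],[0,0,0.26],[0,0,0.26],[0,0,0.26],[0,0,0.26]],"turn":[[0,0,0],[0,0,0],[0,0,0],[0,0,0],[0,0,0],[0,0,0],[0,0,0],[0,0,0],[0,0,0],[0,0,0]],"grip":[-1,-1,-1,-1,-1,-1,-1,-1,-1,-1]}'
```

```text
clock: 11.7
tcp_pos: [0.5858, -0.2, 0.15]
tool_rot: [[0.419, 0.908, 0.003], [0.908, -0.419, -0.001], [0.0, 0.004, -1.0]]
force: [-1.4, 0.6, 10.8]
grip_width: 0.0188
finger_force: 60.2
clock: 12.5
tcp_pos: [0.5848, -0.1996, 0.2256]
tool_rot: [[0.419, 0.908, 0.0], [0.908, -0.419, -0.0], [0.0, 0.0, -1.0]]
force: [-0.3, -0.6, 0.2]
grip_width: 0.0184
finger_force: 59.1
clock: 13.5
tcp_pos: [0.5856, -0.1999, 0.15]
tool_rot: [[0.419, 0.908, 0.003], [0.908, -0.419, -0.001], [0.0, 0.003, -1.0]]
force: [-1.7, 0.2, 10.7]
grip_width: 0.0188
finger_force: 60.4
```

Third floor contact is confirmed at 10.7 N. Now up to the mouth and then out.

```bash
python3 -m inch '{"dp":[[0,0,-0.05],[0,0,-0.1],[0,0,-0.15],[0,0,-0.2],[0,0,-0.24],[0,0,-0.26],[0,0,-0.26],[0,0,-0.26]],"turn":[[0,0,0],[0,0,0],[0,0,0],[0,0,0],[0,0,0],[0,0,0],[0,0,0],[0,0,0]],"grip":[-1,-1,-1,-1,-1,-1,-1,-1]}'
python3 -m inch '{"dp":[[0,0,-0.05],[0,0,-0.1],[0,0,-0.15],[0,0,-0.2],[0,0,-0.23],[0,0,-0.23],[0,0,-0.23]],"turn":[[0,0,0],[0,0,0],[0,0,0],[0,0,0],[0,0,0],[0,0,0],[0,0,0]],"grip":[-1,-1,-1,-1,-1,-1,-1]}'; python3 -c "
from h import *
go(.4535,-.246,.294)"
```

```text
clock: 14.3
tcp_pos: [0.5848, -0.1995, 0.2256]
tool_rot: [[0.419, 0.908, 0.0], [0.908, -0.419, -0.0], [0.0, 0.0, -1.0]]
force: [0.3, -0.2, 1.2]
grip_width: 0.0189
finger_force: 59.1
clock: 15.0
tcp_pos: [0.5845, -0.1994, 0.2938]
tool_rot: [[0.419, 0.908, -0.001], [0.908, -0.419, 0.0], [-0.0, -0.001, -1.0]]
force: [-0.1, 0.7, -1.4]
grip_width: 0.0186
finger_force: 59.0
dp [-0.324 -0.332 -0.   ] turn [0. 0. 0.]
```

```bash
python3 -m inch '{"dp":[[-0.06,-0.06,0],[-0.12,-0.12,0],[-0.18,-0.18,0],[-0.24,-0.24,0],[-0.29,-0.29,0],[-0.324,-0.332,0],[-0.324,-0.332,0],[-0.324,-0.332,0],[-0.324,-0.332,0]],"turn":[[0,0,0],[0,0,0],[0,0,0],[0,0,0],[0,0,0],[0,0,0],[0,0,0],[0,0,0],[0,0,0]],"grip":[-1,-1,-1,-1,-1,-1,-1,-1,-1]}'; python3 - <<'E'
from h import *
a=read_camera('side');w=read_camera('wrist')
cv2.imwrite('pics/back.png',np.hstack([cv2.resize(a[190:310,280:400],(400,400),interpolation=cv2.INTER_CUBIC),cv2.resize(w[120:280,240:400],(400,400),interpolation=cv2.INTER_CUBIC)])[:,:,::-1])
t=observe()['tcp_pos'];print(t)
print(proj('side',(t[0],t[1],.178)),proj('wrist',(t[0],t[1],.178)))
for dx in(-.041,0,.041):print(proj('wrist',(.4535+dx,-.246,.083)),proj('side',(.4535+dx,-.246,.083)))
E
```

```text
clock: 15.9
tcp_pos: [0.4541, -0.2458, 0.2943]
tool_rot: [[0.418, 0.908, 0.0], [0.908, -0.418, 0.0], [0.0, 0.0, -1.0]]
force: [0.5, -0.1, -1.0]
grip_width: 0.0189
finger_force: 59.0
[ 0.45417529 -0.24577826  0.29436463]
[367.5925074  234.33999687] [319.68455721 194.86233443]
[290.03771591 187.22187214] [365.69643338 278.9659342 ]
[319.35346834 173.98102708] [364.68426859 262.5689428 ]
[349.47557927 160.403101  ] [363.72018356 247.02780156]
```

View pics/back.png

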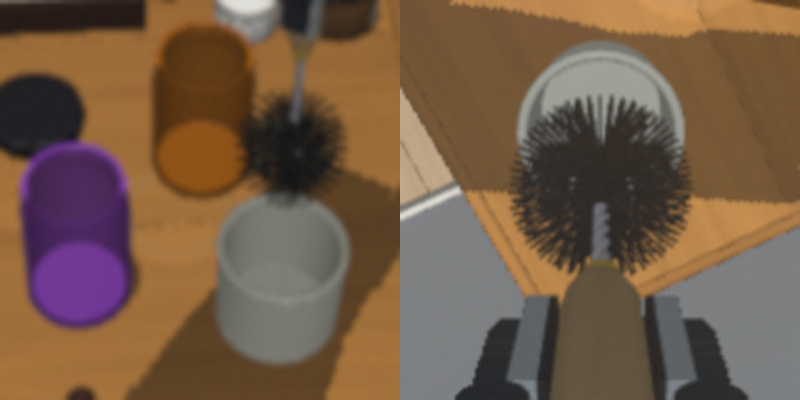

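The brush is centred over the pot in the wrist view (pot rim centre px 320, bristles px 320), and the jar stands where it was. Now I lower the brush into the pot.

```bash
python3 -m inch '{"dp":[[0,0,0.05],[0,0,0.1],[0,0,0.15],[0,0,0.2],[0,0,0.25],[0,0,0.3],[0,0,0.35],[0,0,0.4],[0,0,0.44],[0,0,0.465],[0,0,0.48],[0,0,0.48]],"turn":[[0,0,0],[0,0,0],[0,0,0],[0,0,0],[0,0,0],[0,0,0],[0,0,0],[0,0,0],[0,0,0],[0,0,0],[0,0,0],[0,0,0]],"grip":[-1,-1,-1,-1,-1,-1,-1,-1,-1,-1,-1,-1]}';python3 -m inch '{"dp":[[0,0,0.003],[0,0,0.003],[0,0,0.003]],"turn":[[0,0,0],[0,0,0],[0,0,0]],"grip":[-1,-1,-1]}'
```

```text
clock: 17.2
tcp_pos: [0.4534, -0.2459, 0.1502]
tool_rot: [[0.419, 0.908, -0.001], [0.908, -0.419, 0.0], [0.0, -0.001, -1.0]]
force: [0.1, -0.5, -0.7]
grip_width: 0.0185
finger_force: 59.0
clock: 17.5
tcp_pos: [0.4538, -0.2462, 0.1502]
tool_rot: [[0.419, 0.908, 0.001], [0.908, -0.419, -0.0], [-0.0, 0.001, -1.0]]
force: [-0.2, 0.5, -1.0]
grip_width: 0.0185
finger_force: 59.0
```

Nearly seated. I'll go 1 mm lower, release, then raise.

```bash
python3 -m inch '{"dp":[[0,0,0.004],[0,0,0.004],[0,0,0.004],[0,0,0.004],[0,0,0.004],[0,0,0.004],[0,0,0.004],[0,0,0.004],[0,0,0.004],[0,0,0.004]],"turn":[[0,0,0],[0,0,0],[0,0,0],[0,0,0],[0,0,0],[0,0,0],[0,0,0],[0,0,0],[0,0,0],[0,0,0]],"grip":[-1,-1,-1,0,0.5,1,1,1,1,1]}'; python3 -m inch '{"dp":[[0,0,-0.04],[0,0,-0.1],[0,0,-0.2],[0,0,-0.3],[0,0,-0.4],[0,0,-0.5],[0,0,-0.6],[0,0,-0.7],[0,0,-0.7],[0,0,-0.7]],"turn":[[0,0,0],[0,0,0],[0,0,0],[0,0,0],[0,0,0],[0,0,0],[0,0,0],[0,0,0],[0,0,0],[0,0,0]],"grip":[1,1,1,1,1,1,1,1,1,1]}'; python3 - <<'E'
from h import *
a=read_camera('side')
cv2.imwrite('pics/end.png',cv2.resize(a[170:330,260:420],(560,560),interpolation=cv2.INTER_CUBIC)[:,:,::-1])
E
```

```text
clock: 18.5
tcp_pos: [0.4535, -0.246, 0.1485]
tool_rot: [[0.419, 0.908, -0.0], [0.908, -0.419, 0.0], [0.0, -0.0, -1.0]]
force: [-0.7, 0.3, -1.6]
grip_width: 0.0854
finger_force: 0.0
clock: 19.5
tcp_pos: [0.4538, -0.2462, 0.3596]
tool_rot: [[0.419, 0.908, 0.002], [0.908, -0.419, -0.001], [-0.0, 0.002, -1.0]]
force: [-0.4, -0.5, -1.0]
grip_width: 0.0852
finger_force: 0.0
```

View pics/end.png

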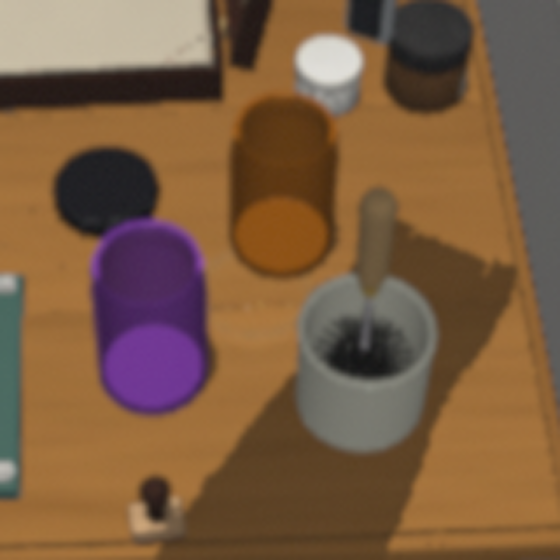

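The brush stands bristles down in the pot with its handle top at crop (379,200). The jar, lid, closed jars and stamp are where they were, and the gripper is clear.

```bash
python3 -c "
from plant import *
print(job_done())"
```

```text
the job is handed in; nothing more can be done
None
```

The jar was brushed with three full strokes, each pressed to the floor and raised until the bristles came to the mouth; the brush is back in its pot, bristles down and released, nothing else was visibly moved, and I handed the job in at about 20 s.

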